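# Nudge a canister up a sloped gutter to its stop

## Task

Two steel canisters lie at the low end of a two-lane sloped gutter. With the fingertips, push the one with the orange band up its lane, keeping contact until it goes over the crest, so that it settles against the red stop and cannot roll back. Do not lift it out of the gutter, and leave the plain canister, the flange ring and the blue can where they are.

Things in the scene. Friction and masses are not known exactly. Their poses are not given: they have to be found in the camera images.
- orange_canister: The steel canister to move: 64 mm diameter, 56 mm long, 0.2 to 0.45 kg, closed ends with copper discs, orange band 26 mm wide round its middle. Lies across its lane, axle level, and rolls along it. Origin at its centre; own y = axle (x, z turn as it rolls). Starts in either lane, against the sill at the low end: centre at x = -80, z = 61 mm in the gutter's frame.
- plain_canister: The same canister without the band (all steel), at the low end of the other lane, to be left there. Origin at its centre, own y = axle.
- gutter: Fixed two-lane gutter, 260 x 192 mm; place and heading differ each time. Origin under its centre on the work surface, z up, x uphill along the lanes. Lanes 60 mm wide, centre lines y = +45 and -45 mm, steel walls 12 mm over the floor. Dark steel floor rises at 8 degrees from x = -135, z = 21 mm to the crest. A canister let go short of the crest rolls back; with its centre past it, it rolls on to the stop.
- crest (a point): Middle of the crest line across both lanes, on the floor: gutter frame x = 45, y = 0, z = 46 mm. Beyond it the short yellow floor falls at 10 degrees to the stop. Axes as the gutter's.
- sill (a point): Middle of the sill's top: a bar 8 mm high, 6 mm thick across the floor near the low end (x = -100 mm) that keeps canisters from rolling off. A fingertip 15 mm or more over the floor passes above it and above the lane walls.
- stop (a point): Middle of the top edge of the red upright stop plate across both lanes: face towards the canisters at x = 104 mm, top at z = 74 mm, 10 mm thick.
- seat_left (a point): Where a canister's centre is when seated against the stop in the lane at the gutter's +y: gutter frame x = 72, y = +45, z = 74 mm. Axes as the gutter's.
- seat_right (a point): The same for the lane at the gutter's -y: x = 72, y = -45, z = 74 mm.
- flange: Loose bright steel flange ring lying flat on the work surface beside the gutter, 84 mm outer and 60 mm inner diameter, 14 mm high; origin under its centre. Leave alone.
- spray_can: Loose blue can standing on the work surface beside the gutter, 52 mm diameter, 110 mm high; origin under its centre. Leave alone.
There are look-alikes about, which are no part of the job. Leave any brown, turquoise or yellow look-alike of the orange_canister alone.

How it is judged (in metres and radians):
On the way, in this order (a step that is already met when the one before it is completed fails the run):
1. a fingertip is pushing the orange-banded canister midway up the slope (contact force between the fingers and orange_canister above 0.05 N and x of orange_canister in the frame of gutter between -0.05 and -0.005 m), for 0.05 s.
2. a fingertip is still on the orange-banded canister as it comes to the crest (contact force between the fingers and orange_canister above 0.05 N and x of orange_canister in the frame of gutter between 0.005 and 0.05 m), for 0.05 s.
At the end, for the whole second after the job is handed in: The orange-banded canister rests against the red stop: centre within 5 mm of the seat along the gutter and in height (10 mm overall), axle square within 0.15 rad, at rest; plain canister within 12 mm, flange ring and upright blue can within 20 mm of their starts (x of orange_canister in the frame of gutter between 0.067 and 0.077 m and z of orange_canister in the frame of gutter between 0.069 and 0.079 m and (distance between orange_canister and seat_left below 0.01 m or distance between orange_canister and seat_right below 0.01 m) and angle between the y axis of orange_canister and the y axis of gutter, either way round below 0.15 rad and linear speed of orange_canister below 0.02 m/s and angular speed of orange_canister below 0.5 rad/s and distance of plain_canister from where it was at the start of the episode below 0.012 m and distance of each of flange, spray_can from where it was at the start of the episode below 0.02 m and angle between spray_can's own z axis and vertical below 0.2 rad); the robot touches nothing.
It fails at once if the orange-banded canister is lifted out of its lane (more than about 10 to 17 mm off the floor) (z of orange_canister in the frame of gutter above 0.088 m or (x of orange_canister in the frame of gutter below 0.02 m and z of orange_canister in the frame of gutter above 0.085 m) or (x of orange_canister in the frame of gutter below -0.03 m and z of orange_canister in the frame of gutter above 0.078 m)).
It fails at once if the plain canister is moved by more than 20 mm (distance of plain_canister from where it was at the start of the episode above 0.02 m).
It fails at once if the flange ring is moved by more than 25 mm (distance of flange from where it was at the start of the episode above 0.025 m).
It fails at once if the blue can is moved by more than 25 mm (distance of spray_can from where it was at the start of the episode above 0.025 m).
It also fails if it takes over 35 s, if anything falls off the work surface, if the arm or the gripper's body presses on something with over 40 N, if the wrist force passes 120 N, or if a joint passes its speed limit or range.

## Robot

A 6-joint arm with a two-finger parallel gripper is mounted at the origin on the work surface. World frame = base frame: x ahead of the robot, y to its left, z up, the work surface at z = 0. Lengths are in m, angles in degrees, forces in N, time in s.
With the tool pointing down it reaches from about 0.375 to 0.9 m from the base axis. Payload 3.1 kg.
Tool frame: the origin (TCP) lies at the very end of the fingers, on their centre line; the grasp point (between the pads) lies behind it (bot.grip_depth is the z of the grasp point in the tool frame, in m); z points along the fingers, y is the direction in which the jaws open and shut (so a half turn about z gives the same grasp; the last joint's range is limited). The gripper opens to 87 mm and grips with 3 to 60 N. Pads are 19 mm wide; open, the fingers measure 117 mm over their backs; the gripper's body (75 mm by 190 mm) begins 51 mm behind the grasp point.
Start: joints at [58.356, 30.224, 82.088, -0, 67.689, -10.227], TCP at [0.228, 0.582, 0.223] pointing down, gripper open.
Joint ranges: [-176.69, 176.69], [-43.24, 126.21], [12.49, 139.97], [-82, 262], [0, 151.66], [-163.58, 163.58]. Speed limits (degrees/s): [159.86, 159.86, 180, 180, 180, 180].

## Interface

Orientations are given as a 3x3 rotation matrix whose columns are the frame's x, y, z axes.
In Python, from rig import bot, vision gives the robot as it stands. The module is installed in compiled form; this text tells all that it offers.
- The arm moves only by the shell command python3 -m jog 'ROWS'. ROWS is JSON, a list of rows, each a list of 3 entries, a list of its own where there are three numbers: the shift along the tool's x, y, z in mm, then the turn, a rotation vector about the tool's x, y, z in degrees, then the closure, from 0 (fully open) to 1 (shut). In form: [[[dx, dy, dz], [wx, wy, wz], fingers], ...]. A call has 1 to 12 rows; each row is the pose to reach, as a shift and turn from the pose commanded when the call began, along the tool's axes at that moment; what a row does not reach only later rows make up. A row lasts 1/12 s, in which the tool goes at most 41.7 mm and 7.16 degrees, less where a joint would pass 70% of its speed; a pose out of reach is approached as far as the arm can. A call with a gripper value outside its range is refused whole. The fingers move at their own pace and stop on an object; the grip force is fixed at half the most. Time passes only in rows, so rows that repeat a pose let the fingers close. It gives the time, the measured TCP pose, the force and the opening at its end, in the units of the state.
- bot.read_state(): the state, without advancing time (a new reading comes with each control period).
- vision.capture(name): name is "scene" or "top"; returns the picture (480x640x3 uint8, red, green, blue); there is no depth.
- vision.camera_info(name): a dict with "intrinsics" (3x3 intrinsics, pixels), "camera_from_world" (4x4, takes a point from world to camera coordinates). Camera axes: x right, y up, looking along -z (the intrinsics and any distortion apply to the point x, -y, -z); pixel columns grow to the right and rows downward; lengths in m; the calibration is good to about 2 mm. A picture is of the moment at which its call begins. camera_info takes no time and is no camera call.
- bot.hand_in(): hands the job in, once; it reports no verdict.
The state is a dict: "time_s": time; "joint_positions": joint angles; "qvel": joint speeds; "tau": joint torques, N m; "position": TCP position; "tcp_rot": TCP orientation; "force": force on the tool from outside, world axes, zero at the start; "moment": the same for the moment, N m; "opening": opening from 0.0 (shut) to 1.0 (fully open).
Only numpy, scipy, OpenCV 4.12 (cv2) and the standard library are available. Lean on these libraries where they do the work, as an engineer would, in place of code of your own. Each camera call takes 0.05 s, during which the arm holds its last target. There are 200 camera calls.

## Working session

There is one attempt and no reset: what is moved stays moved. The work goes in short steps, Python scripts to look and compute and a shell command to move; the robot and the scene stay as the last step left them, time stands still between calls to the robot, and variables do not carry over. Pictures are saved under pics/ and viewed, about 8 in all and at most 12, crops included, and the job is handed in when it is done.

```bash
mkdir -p pics
python3 - <<'E'
from rig import bot, vision
import cv2
for n in("scene","top"):
    cv2.imwrite(f"pics/{n}0.png",vision.capture(n)[:,:,::-1])
    i=vision.camera_info(n);print(n,i)
s=bot.read_state();print(s,bot.grip_depth)
E
```

```text
scene {'intrinsics': array([[593.09876836,   0.        , 325.14397857],
       [  0.        , 593.09876836, 240.36418167],
       [  0.        ,   0.        ,   1.        ]]), 'camera_from_world': array([[-0.14429821,  0.98951998,  0.00531423,  0.06617018],
       [-0.68835347, -0.10423537,  0.71784712,  0.31069514],
       [ 0.71087799,  0.09992599,  0.69618049, -1.34944891],
       [ 0.        ,  0.        ,  0.        ,  1.        ]])}
top {'intrinsics': array([[610.59082701,   0.        , 315.47419194],
       [  0.        , 610.59082701, 239.23568081],
       [  0.        ,   0.        ,   1.        ]]), 'camera_from_world': array([[-0.01220432, -0.99976057, -0.0181621 ,  0.01887909],
       [ 0.99741016, -0.01345914,  0.07065284, -0.53682483],
       [-0.07088037, -0.01725279,  0.99733561, -1.16704942],
       [ 0.        ,  0.        ,  0.        ,  1.        ]])}
{'time_s': 0.1, 'joint_positions': array([ 5.83571426e+01,  3.02752044e+01,  8.21489770e+01, -1.08900897e-03,
        6.76907679e+01, -1.02272773e+01]), 'qvel': array([ 0.00470266, -0.12161304, -0.24267188,  0.0246125 ,  0.11697113,
       -0.0965511 ]), 'tau': array([-4.39518544e-04, -4.40986097e+01, -1.77151966e+01,  6.33848109e-02,
        5.33445622e-02, -4.15309319e-05]), 'position': array([0.22782771, 0.58127906, 0.2216531 ]), 'tcp_rot': array([[-9.30959027e-01,  3.65122189e-01, -1.03755008e-03],
       [ 3.65123506e-01,  9.30957505e-01, -1.71720798e-03],
       [ 3.38924301e-04, -1.97748420e-03, -9.99997987e-01]]), 'force': array([-0.06780831, -0.38343016,  0.51992624]), 'moment': array([-0.06549267, -0.01781771,  0.01481998]), 'opening': 0.99836009929629} -0.0187
```

View pics/scene0.png

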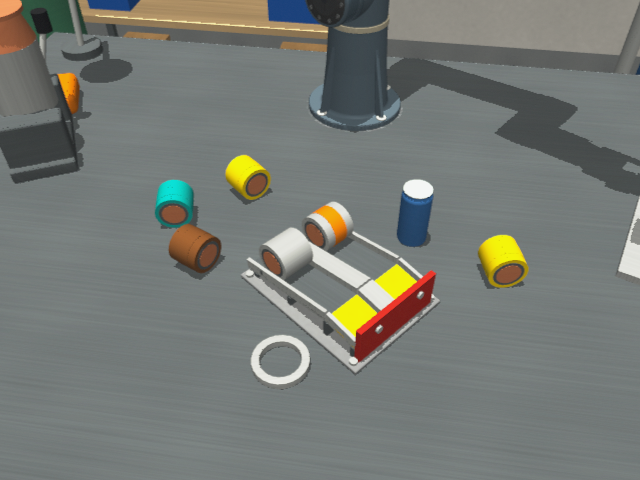

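View pics/top0.png

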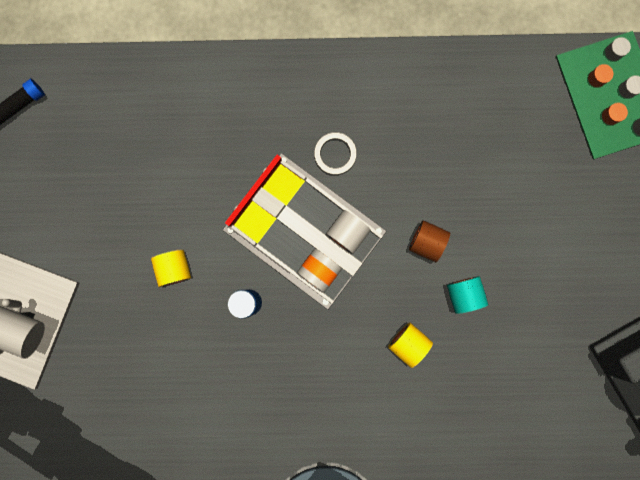

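The orange-banded canister is at scene (328,226) and top (320,270). It is the only steel one with an orange band. The others are the plain canister at top (349,230), yellow at (171,268) and (411,345), brown at (430,241) and turquoise at (467,295). I'll use enlarged crops to confirm this and to measure.

Run:
```python
import cv2
a=cv2.imread("pics/top0.png")[140:320,215:395];cv2.imwrite("pics/t1.png",cv2.resize(a,(600,600)[::1] if 0 else (600,600),interpolation=cv2.INTER_CUBIC))
a=cv2.imread("pics/scene0.png")[170:380,230:450];cv2.imwrite("pics/s1.png",cv2.resize(a,None,fx=2.85,fy=2.85,interpolation=cv2.INTER_CUBIC)[:600])
```

```text
(no output)
```

View pics/t1.png

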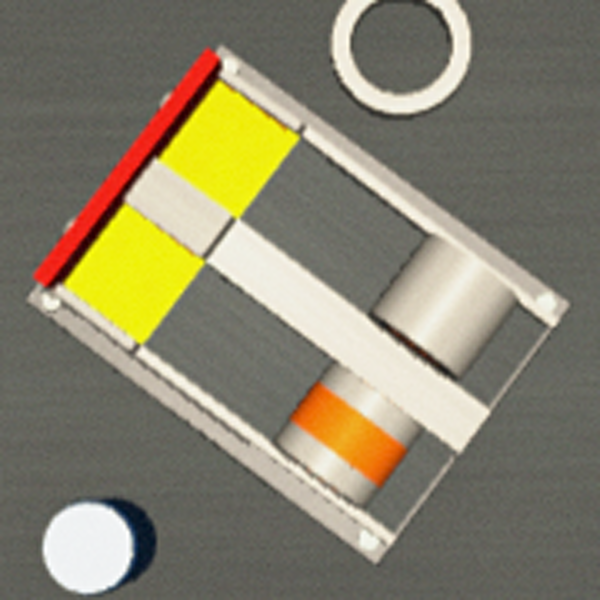

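View pics/s1.png

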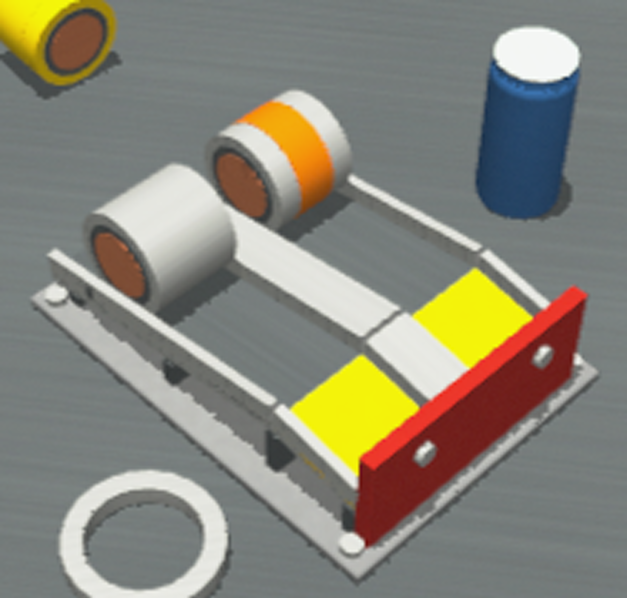

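Both crops confirm it: the orange-banded canister (t1 (350,435), s1 (280,160)) lies in the lower-left lane, which is the gutter's +y lane. It rests against the sill. Next I'll triangulate and fit the pose.

```bash
cat > h.py <<'E'
import numpy as np, cv2
from rig import vision
from scipy.optimize import least_squares
cams={}
for n in("top","scene"):
    i=vision.camera_info(n); F=np.diag([1,-1,-1.]);E=i["camera_from_world"]
    cams[n]=i["intrinsics"]@F@E[:3]
t=lambda u,v:np.array([215+u/3.3333,140+v/3.3333])-.0
s=lambda u,v:np.array([230+u/2.85,170+v/2.85])
def tri(pt,ps):
    X=cv2.triangulatePoints(cams["top"],cams["scene"],np.float64(pt).reshape(2,1),np.float64(ps).reshape(2,1))[:,0]
    return X[:3]/X[3]
def proj(n,X):
    q=cams[n]@np.r_[X,1];return q[:2]/q[2]
E
python3 - <<'E'
from h import *
np.set_printoptions(precision=4,suppress=True)
P={'A':(t(219,45),s(358,580),(130,-96,0)),'B':(t(570,307),s(32,300),(-130,-96,0)),'C':(t(28,297),s(598,373),(130,96,0)),
'S-':(t(208,50),s(360,465),(114,None,74)),'S+':(t(37,275),s(587,292),(114,None,74)),
'k-15':(t(237,217),s(365,357),(45,-15,46)),'k15':(t(205,262),s(413,317),(45,15,46)),'ring':(t(401,45),s(144,538),None)}
T={k:tri(a,b) for k,(a,b,_) in P.items()}
for k,v in T.items():print(k,v*1000)
d=lambda a,b:np.linalg.norm((T[a]-T[b])[:2])*1000
print("AB",d('A','B'),"AC",d('A','C'),"S",d('S-','S+'))
m=[(T[k],P[k][2]) for k in('A','B','C','S-','S+')]
def pose(p,g):
    c,q=np.cos(p[2]),np.sin(p[2]);g=np.array(g)/1000
    return np.array([p[0]+c*g[0]-q*g[1],p[1]+q*g[0]+c*g[1],g[2]])
w=d('S-','S+')/2
def res(p):
    r=[]
    for k,(a,b,g) in P.items():
        if g is None: continue
        if g[1] is None: g=(g[0],w*(1 if k=='S+' else -1),g[2])
        X=pose(p,g); r+=[proj("top",X)-a,proj("scene",X)-b]
    return np.ravel(r)
f=least_squares(res,[.55,.05,.7]);p=f.x
print("pose",p,np.degrees(p[2]));print(f.fun.reshape(-1,4))
np.save("p.npy",p)
for n,g in dict(can=(-80,45,61),plain=(-80,-45,61),seat=(72,45,74)).items():
    X=pose(p,g);print(n,X*1000,(proj("top",X)-[215,140])*3.3333,(proj("scene",X)-[230,170])*2.85)
X=pose(p,(-80,17,61));print("disc s1",(proj("scene",X)-[230,170])*2.85)
X=pose(p,(-80,-73,61));print("plain disc s1",(proj("scene",X)-[230,170])*2.85)
X=pose(p,(-80,45,93));print("can top t1",(proj("top",X)-[215,140])*3.3333)
E
```

```text
A [711.0626  79.9767  -1.0119]
B [ 550.662  -126.4513   -2.8272]
C [560.8586 195.5226   1.0753]
S- [693.5141  78.6812  69.2404]
S+ [566.9027 179.4825  70.4617]
k-15 [601.7797  68.7425  39.8151]
k15 [575.2886  89.0941  45.3281]
ring [707.5918 -28.5843   6.6573]
AB 261.42086640319275 AC 189.5048232958755 S 161.837419069508
pose [0.559  0.0395 0.9003] 51.58415188575647
[[-1.0287 -2.0063  0.7169  2.1054]
 [-2.5028 -1.3814  1.5488  0.3376]
 [-3.2179 -1.7375  2.6301  2.658 ]
 [ 1.0249 -0.5188  1.711  -2.3845]
 [-1.0939  0.1171 -1.3074 -1.8531]
 [ 0.7317  1.277  -2.9604 -4.5155]
 [ 0.6681  0.1752 -5.9083 -0.6921]]
can [474.0021   4.7302  61.    ] [347.8685 437.5631] [276.0024 152.2282]
plain [544.519  -51.1926  61.    ] [445.7662 310.7079] [156.5209 227.9514]
seat [568.4495 123.8255  74.    ] [132.044 270.362] [476.4735 277.9828]
disc s1 [240.0239 175.0302]
plain disc s1 [116.9665 253.0196]
can top t1 [347.1741 436.4857]
```

```bash
cat >> h.py <<'E'
def pose(p,g):
    c,q=np.cos(p[2]),np.sin(p[2]);g=np.array(g)/1000
    return np.array([p[0]+c*g[0]-q*g[1],p[1]+q*g[0]+c*g[1],g[2]])
def inv(p,X):
    c,q=np.cos(p[2]),np.sin(p[2]);d=np.array(X[:2])-p[:2]
    return 1000*np.r_[c*d[0]+q*d[1],-q*d[0]+c*d[1],X[2]]
def ray(n,uv,z):
    M=cams[n];A=np.c_[M[:,0],M[:,1],M[:,2]*z+M[:,3]]
    q=np.linalg.solve(A,np.r_[uv,1]);return np.r_[q[:2]/q[2],z]
E
python3 - <<'E'
from h import *
from rig import bot
np.set_printoptions(precision=3,suppress=True)
# top-view only + scene, without crest points
P=[(t(219,45),s(358,580),(130,-96,0)),(t(570,307),s(32,300),(-130,-96,0)),(t(28,297),s(598,373),(130,96,0)),(t(378,563),None,(-130,96,0)),
(t(208,50),s(360,465),(114,-81,74)),(t(37,275),s(587,292),(114,81,74)),(t(348,434),None,(-80,45,61)),(None,s(242,185),(-80,17,61)),(None,s(119,264),(-80,-73,61))]
def res(p):
    r=[]
    for a,b,g in P:
        X=pose(p,g)
        if a is not None:r.append(proj("top",X)-a)
        if b is not None:r.append(proj("scene",X)-b)
    return np.ravel(r)
f=least_squares(res,np.load("p.npy"));p=f.x;np.save("p.npy",p)
print(p,np.degrees(p[2]));print(f.fun.reshape(-1,2))
for n,uv,z in(("canblue",(242,304),.11),("yellow",(411,345),.04),("brown",(430,241),.04),("ring",(335,153),.014)):print(n,inv(p,ray("top",uv,z)))
st=bot.read_state();R=st["tcp_rot"]
for g in((-140,45,160),(-140,45,58)):
    X=pose(p,g);print("move",X,"tool mm",R.T@(X-st["position"])*1000)
c,q=np.cos(p[2]),np.sin(p[2])
Rt=np.array([[c,q,0],[q,-c,0],[0,0,-1.]])
Q=np.c_[[c,q,0],[q,-c,0],[0,0,-1]]
from scipy.spatial.transform import Rotation as Ro
print(Ro.from_matrix(R.T@Q).as_rotvec(degrees=True), "det",np.linalg.det(Q))
E
```

```text
[0.559 0.038 0.909] 52.06389506888385
[[-0.79  -1.944]
 [ 0.39   1.981]
 [-1.594 -2.191]
 [ 0.224  0.921]
 [-2.342 -1.183]
 [ 1.512  1.98 ]
 [-2.818 -1.111]
 [ 1.402 -0.502]
 [ 1.191 -2.473]
 [-0.197  0.644]
 [-2.437 -2.47 ]
 [ 1.291  0.774]
 [-2.172 -3.366]
 [-1.962 -3.45 ]]
canblue [ -4.713 177.236 110.   ]
yellow [-298.859   52.836   40.   ]
brown [-210.708 -126.265   40.   ]
ring [  38.792 -157.354   14.   ]
move [ 0.438 -0.045  0.16 ] tool mm [-424.041 -506.389   62.511]
move [ 0.438 -0.045  0.058] tool mm [-424.075 -506.187  164.511]
[ -0.097   0.092 106.521] det 1.0
```

```bash
python3 -m jog '[[[-35,-42,0],[0,0,7],1],[[-70,-84,0],[0,0,14],1],[[-105,-126,0],[0,0,21],1],[[-140,-168,0],[0,0,28],1],[[-175,-210,0],[0,0,35],1],[[-210,-252,0],[0,0,42],1],[[-245,-294,0],[0,0,49],1],[[-280,-336,0],[0,0,56],1],[[-300,-360,0],[0,0,63],1],[[-310,-370,0],[0,0,70],1],[[-310,-370,0],[0,0,75],1],[[-310,-370,0],[0,0,75],1]]'
cat > g.py <<'E'
import sys
from h import *
from rig import bot
from scipy.spatial.transform import Rotation as Ro
np.set_printoptions(precision=2,suppress=True)
p=np.load("p.npy");st=bot.read_state();R=st["tcp_rot"]
c,q=np.cos(p[2]),np.sin(p[2]);Q=np.c_[[c,q,0],[q,-c,0],[0,0,-1]]
print("t",st["time_s"],"tcp in gutter",inv(p,st["position"])*[1,1,1],"force",st["force"],"j",st["joint_positions"],"open",st["opening"])
X=pose(p,[float(a) for a in sys.argv[1:4]])
print("shift",R.T@(X-st["position"])*1000,"turn",Ro.from_matrix(R.T@Q).as_rotvec(degrees=True))
E
python3 g.py -140 45 160
```

```text
time_s: 1.1
position: [0.3827, 0.121, 0.2226]
tcp_rot: [[0.117, 0.993, 0.001], [0.993, -0.117, -0.001], [-0.001, 0.001, -1.0]]
force: [0.7, 0.0, -0.5]
opening: 0.174
t 1.1 tcp in gutter [-42.76 190.47 222.62] force [ 0.68  0.04 -0.46] j [  1.54  12.92 112.32  -0.07  54.7    8.3 ] open 0.1741863794936894
shift [-158.5    73.96   62.83] turn [ 0.07  0.03 31.21]
```

```bash
python3 -m jog '[[[-30,14,10],[0,0,6],1],[[-60,28,20],[0,0,12],1],[[-90,42,30],[0,0,18],1],[[-120,56,40],[0,0,24],1],[[-145,68,50],[0,0,29],1],[[-158,74,60],[0,0,31.2],1],[[-158.5,74,63],[0,0,31.2],1],[[-158.5,74,63],[0,0,31.2],1]]'
python3 g.py -140 45 58
python3 - <<'E'
from rig import vision
import cv2
a=vision.capture("top")[140:350,215:425,::-1];cv2.imwrite("pics/t2.png",cv2.resize(a,(600,600),interpolation=cv2.INTER_CUBIC))
E
```

```text
time_s: 1.77
position: [0.4366, -0.0419, 0.1586]
tcp_rot: [[0.611, 0.791, -0.003], [0.791, -0.611, 0.001], [-0.001, -0.003, -1.0]]
force: [0.5, 0.8, -1.2]
opening: 0.004
t 1.7667 tcp in gutter [-138.09   47.77  158.58] force [ 0.46  0.84 -1.24] j [-20.14  22.28 111.74   0.01  46.16  17.54] open 0.0044831427162749776
shift [ -1.84   3.07 100.57] turn [-0.18  0.05  0.24]
```

View pics/t2.png

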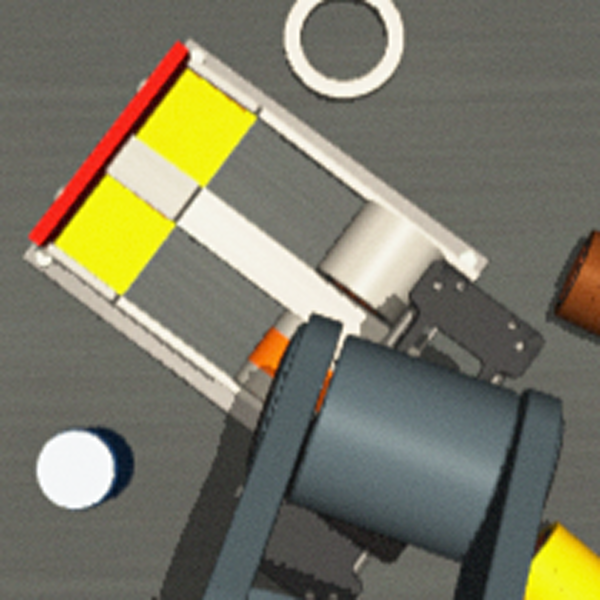

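View (picture 5): the gripper is above the low end of the gutter, with the fingers closed and behind the orange canister. The ring at (343,38) and the blue can at (78,468) are undisturbed. Now I'll go down.

```bash
python3 -m jog '[[[0,1,20],[0,0,0.2],1],[[0,3,50],[0,0,0.2],1],[[0,3,80],[0,0,0.2],1],[[0,3,100],[0,0,0.2],1],[[0,3,108],[0,0,0.2],1],[[0,3,108],[0,0,0.2],1],[[0,3,108],[0,0,0.2],1]]'
python3 g.py -121.5 45 50
python3 - <<'E'
from rig import vision
import cv2
a=vision.capture("scene")[170:320,220:420,::-1];cv2.imwrite("pics/s2.png",cv2.resize(a,(800,600),interpolation=cv2.INTER_CUBIC))
E
```

```text
time_s: 2.4
position: [0.4399, -0.0427, 0.0521]
tcp_rot: [[0.612, 0.791, -0.0], [0.791, -0.612, 0.0], [0.0, -0.0, -1.0]]
force: [-0.8, 0.3, -0.4]
opening: -0.001
t 2.4 tcp in gutter [-136.73   44.73   52.07] force [-0.8   0.31 -0.44] j [-20.09  35.07 115.96   0.01  28.98  17.63] open -0.00115662548255798
shift [15.23 -0.21  2.07] turn [-0.01 -0.    0.21]
```

View pics/s2.png

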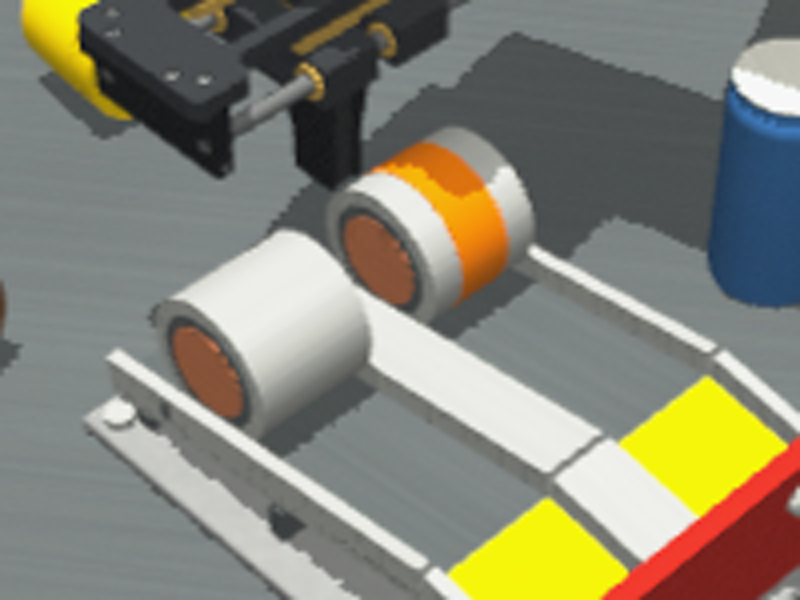

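View (picture 6): the closed fingers stand just downhill of the orange canister (finger at (330,150), canister at (435,215)), clear of the plain canister at (270,330). Now a slow first contact.

```bash
python3 -m jog '[[[3,0,0],[0,0,0],1],[[6,0,0],[0,0,0],1],[[9,0,0],[0,0,0],1],[[12,0,0],[0,0,0],1],[[14,0,0],[0,0,0],1],[[16,0,0],[0,0,0],1],[[18,0,0],[0,0,0],1],[[20,0,-0.5],[0,0,0],1],[[22,0,-1],[0,0,0],1],[[24,0,-1],[0,0,0],1],[[26,0,-1.5],[0,0,0],1],[[28,0,-2],[0,0,0],1]]'
python3 g.py 0 45 68
python3 - <<'E'
from rig import vision
import cv2
a=vision.capture("scene")[170:320,220:420,::-1];cv2.imwrite("pics/s3.png",cv2.resize(a,(800,600),interpolation=cv2.INTER_CUBIC))
E
```

```text
time_s: 3.45
position: [0.4546, -0.0236, 0.0546]
tcp_rot: [[0.61, 0.792, -0.005], [0.792, -0.61, -0.003], [-0.006, -0.002, -1.0]]
force: [-8.5, -12.7, 13.6]
opening: 0.006
t 3.45 tcp in gutter [-112.59   44.86   54.6 ] force [ -8.49 -12.7   13.59] j [-16.9   35.22 113.79  -0.49  31.21  21.14] open 0.0061615137983332124
shift [112.52   0.44 -14.02] turn [-0.11  0.32  0.31]
```

View pics/s3.png

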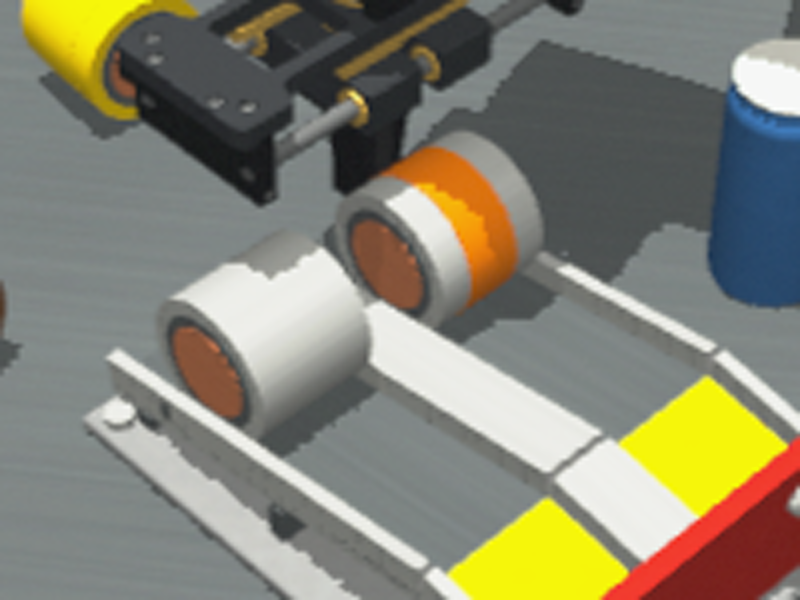

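View (picture 7): the canister moved up about 4 mm, and the plain one is unmoved. The force is 15 N horizontal and 13.6 N upward on the tool, so friction at the finger is resisting the roll and nearly jamming it. Contact below the axle height fixes that, so I'll back off, tilt the tip forward by 22° and go lower.

```bash
python3 -m jog '[[[-6,0,-1],[0,0,0],1],[[-14,0,0],[0,0,0],1],[[-24,0,0],[0,6,0],1],[[-24,0,0],[0,12,0],1],[[-24,0,4],[0,18,0],1],[[-24,0,10],[0,22,0.3],1],[[-22,0,14],[0,22,0.3],1],[[-20,0,14],[0,22,0.3],1],[[-18,0,14],[0,22,0.3],1],[[-18,0,14],[0,22,0.3],1]]'
python3 g.py -116 45 40
python3 - <<'E'
from rig import vision
import cv2
a=vision.capture("scene")[150:300,220:420,::-1];cv2.imwrite("pics/s4.png",cv2.resize(a,(800,600),interpolation=cv2.INTER_CUBIC))
E
```

```text
time_s: 4.33
position: [0.4453, -0.0365, 0.0386]
tcp_rot: [[0.576, 0.784, 0.23], [0.727, -0.62, 0.295], [0.374, -0.003, -0.927]]
force: [-0.6, 0.9, -0.0]
opening: 0.006
t 4.3333 tcp in gutter [-128.51   44.23   38.62] force [-0.59  0.86 -0.04] j [-34.96  39.22 123.38  55.3   27.06 -48.5 ] open 0.005866506304783778
shift [12.11 -0.86  3.4 ] turn [ -0.1  -21.99  -0.42]
```

View pics/s4.png

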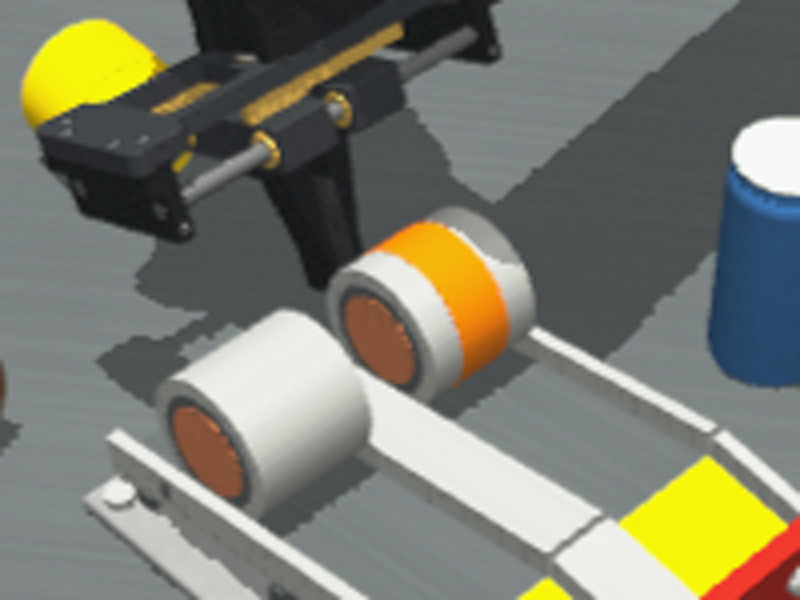

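View (picture 8): the tilted fingertip at (320,280) sits low behind the orange canister, which is back at the sill. The plain canister and blue can are unmoved. Now I'll push along the 8° slope.

```bash
python3 -m jog '[[[3,0,-0.5],[0,0,0],1],[[6,0,0],[0,0,0],1],[[9,0,1],[0,0,0],1],[[12,0,1.5],[0,0,0],1],[[15,0,2.5],[0,0,0],1],[[18,0,3],[0,0,0],1],[[21,0,4],[0,0,0],1],[[24,0,4.5],[0,0,0],1],[[27,0,5.5],[0,0,0],1],[[30,0,6],[0,0,0],1],[[33,0,7],[0,0,0],1],[[36,0,7.5],[0,0,0],1]]'
python3 g.py -37 45 50
python3 - <<'E'
from rig import vision
import cv2
a=vision.capture("scene")[150:300,220:420,::-1];cv2.imwrite("pics/s5.png",cv2.resize(a,(800,600),interpolation=cv2.INTER_CUBIC))
E
```

```text
time_s: 5.38
position: [0.4685, -0.0068, 0.0461]
tcp_rot: [[0.573, 0.787, 0.23], [0.729, -0.617, 0.295], [0.375, -0.001, -0.927]]
force: [-1.8, -2.5, 0.9]
opening: 0.004
t 5.3833 tcp in gutter [-90.88  44.19  46.07] force [-1.84 -2.55  0.92] j [-29.42  38.22 121.23  53.57  27.41 -40.9 ] open 0.003959553236519365
shift [51.42 -0.98 16.53] turn [ -0.03 -21.99  -0.19]
```

View pics/s5.png

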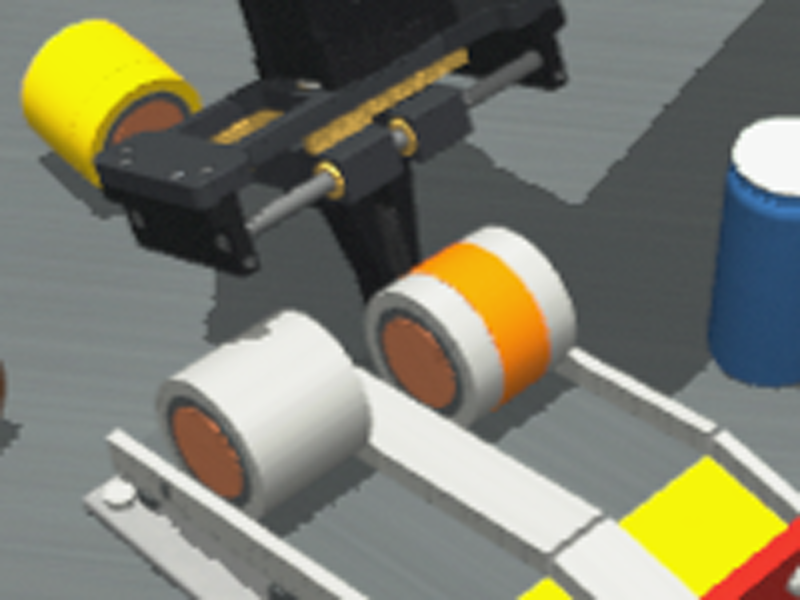

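View (picture 9): the canister rolls freely (disc moved from (380,340) to (420,362)), and the force is now only 3 N. I'll continue and measure its x from the disc.

```bash
python3 -m jog '[[[3.5,0,0.5],[0,0,0],1],[[7,0,1.5],[0,0,0],1],[[10.5,0,2.5],[0,0,0],1],[[14,0,3.5],[0,0,0],1],[[17.5,0,4],[0,0,0],1],[[21,0,5],[0,0,0],1],[[24.5,0,6],[0,0,0],1],[[28,0,7],[0,0,0],1],[[31.5,0,8],[0,0,0],1],[[35,0,8.5],[0,0,0],1],[[38.5,0,9.5],[0,0,0],1],[[42,0,10.5],[0,0,0],1]]'
python3 g.py 16 45 57
python3 - <<'E'
from h import *
p=np.load("p.npy")
for x in(-80,-60,-40,-20,0,20):
    print(x,(proj("scene",pose(p,(x,17,61+(x+80)*.1405)))-[220,150])*4)
a=vision.capture("scene")[150:300,240:440,::-1];cv2.imwrite("pics/s6.png",cv2.resize(a,(800,600),interpolation=cv2.INTER_CUBIC))
E
```

```text
time_s: 6.43
position: [0.495, 0.027, 0.0521]
tcp_rot: [[0.572, 0.787, 0.23], [0.729, -0.617, 0.295], [0.375, -0.001, -0.927]]
force: [-0.6, -2.0, 0.2]
opening: 0.008
t 6.4333 tcp in gutter [-47.89  44.09  52.15] force [-0.56 -2.    0.18] j [-23.45  37.68 118.29  51.18  27.74 -31.97] open 0.008004498661851591
shift [61.05 -1.1  19.43] turn [ -0.03 -22.    -0.18]
-80 [370.96044735 326.18434786]
-60 [405.15022134 346.07628054]
-40 [440.24152017 366.49272888]
-20 [476.27047771 387.45471588]
0 [513.27518498 408.98440328]
20 [551.29582455 431.10516965]
```

View pics/s6.png

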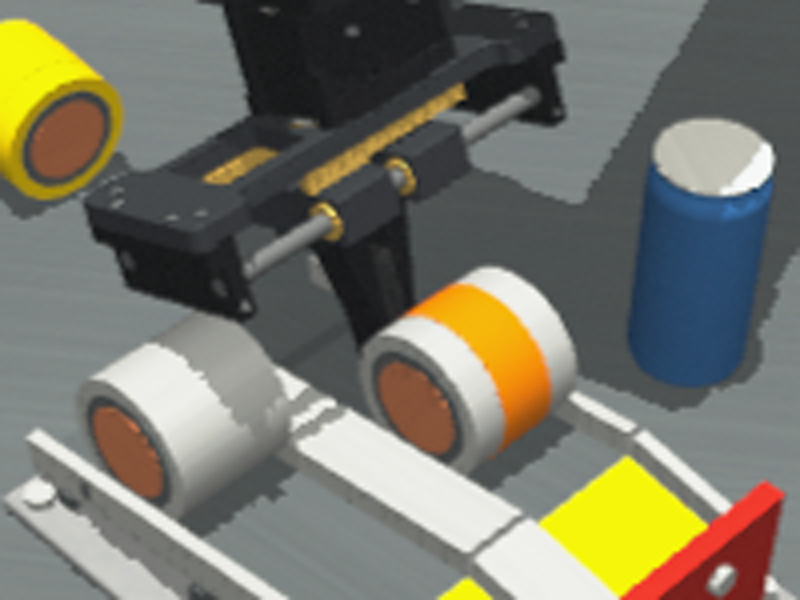

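View (picture 10): the canister disc is at (415,405), which puts x ≈ −15 mm (TCP + 33) with contact kept. The plain canister and blue can are unmoved. I'll push on to the crest.

```bash
python3 -m jog '[[[3.5,0,0.5],[0,0,0],1],[[7,0,1.5],[0,0,0],1],[[11,0,2.5],[0,0,0],1],[[15,0,3.5],[0,0,0],1],[[19,0,4.5],[0,0,0],1],[[23,0,5.5],[0,0,0],1],[[27,0,6.5],[0,0,0],1],[[31,0,7.5],[0,0,0],1],[[35,0,8.5],[0,0,0],1],[[39,0,9.5],[0,0,0],1],[[42,0,10.5],[0,0,0],1],[[45,0,11],[0,0,0],1]]'
python3 g.py 20 45 62
```

```text
time_s: 7.48
position: [0.5232, 0.0631, 0.0587]
tcp_rot: [[0.572, 0.787, 0.23], [0.729, -0.617, 0.295], [0.375, -0.001, -0.927]]
force: [-0.9, -2.0, 0.3]
opening: 0.007
t 7.4833 tcp in gutter [-2.06 43.99 58.74] force [-0.92 -2.04  0.31] j [-17.59  37.38 114.65  47.68  28.36 -22.05] open 0.006780884274721164
shift [21.67 -1.07  5.23] turn [ -0.03 -22.    -0.17]
```

```bash
python3 -m jog '[[[2,0,0.5],[0,0,0],1],[[4,0,1],[0,0,0],1],[[6,0,1.5],[0,0,0],1],[[8,0,2],[0,0,0],1],[[10,0,2.5],[0,0,0],1],[[12,0,3],[0,0,0],1],[[14,0,3.5],[0,0,0],1],[[16,0,4.5],[0,0,0],1],[[18,0,5],[0,0,0],1],[[20,0,5.5],[0,0,0],1],[[22,0,6],[0,0,0],1],[[23,0,6.5],[0,0,0],1]]'
python3 g.py 20 45 62
python3 - <<'E'
from h import *
a=vision.capture("scene")[190:370,240:450,::-1];cv2.imwrite("pics/s7.png",cv2.resize(a,(700,600),interpolation=cv2.INTER_CUBIC))
E
```

```text
time_s: 8.48
position: [0.538, 0.0817, 0.0614]
tcp_rot: [[0.572, 0.787, 0.231], [0.729, -0.617, 0.295], [0.375, -0.001, -0.927]]
force: [-0.3, -0.8, -0.2]
opening: 0.009
t 8.4833 tcp in gutter [21.7  43.75 61.42] force [-0.28 -0.85 -0.22] j [-14.78  37.46 112.59  45.81  28.71 -17.11] open 0.00933767296869214
shift [-1.36 -1.24 -1.18] turn [ -0.01 -22.01  -0.17]
```

View pics/s7.png

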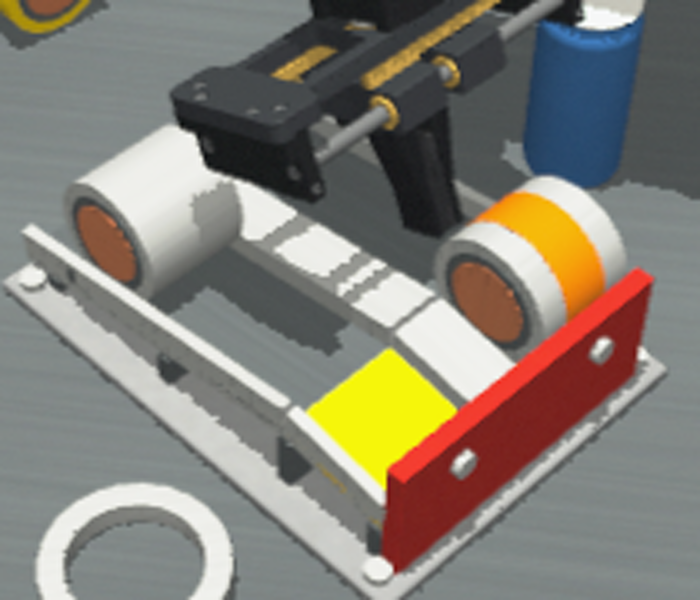

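View (picture 11): the canister rolled over the crest and rests against the red stop (disc at (487,303)). The finger at (430,225) is clear of it. The plain canister, ring and can are in place. Now I'll retreat upward.

```bash
python3 -m jog '[[[-4,0,-6],[0,0,0],1],[[-4,0,-18],[0,0,0],1],[[-4,0,-32],[0,0,0],1],[[-4,0,-48],[0,0,0],1],[[-4,0,-64],[0,0,0],1],[[-4,0,-80],[0,0,0],1],[[-4,0,-95],[0,0,0],1],[[-4,0,-105],[0,0,0],1],[[-4,0,-110],[0,0,0],1],[[-4,0,-110],[0,0,0],1],[[-4,0,-110],[0,0,0],1],[[-4,0,-110],[0,0,0],1]]'
python3 - <<'E'
from h import *
p=np.load("p.npy")
for n,g in(("seated disc",(72,17,74)),("plain disc",(-80,-73,61))):print(n,(proj("scene",pose(p,g))-[240,190])*3.333)
a=vision.capture("scene")[190:370,240:450,::-1];b=vision.capture("top")[140:320,215:395,::-1]
f=lambda a:cv2.resize(a,(400,400*a.shape[0]//a.shape[1]),interpolation=cv2.INTER_CUBIC)
a,b=f(a),f(b);a=cv2.copyMakeBorder(a,0,400-a.shape[0],0,0,cv2.BORDER_CONSTANT)
cv2.imwrite("pics/end.png",np.hstack([a,b]))
E
```

```text
time_s: 9.53
position: [0.5098, 0.0462, 0.1612]
tcp_rot: [[0.573, 0.787, 0.229], [0.729, -0.617, 0.296], [0.374, -0.002, -0.927]]
force: [-0.4, -0.5, 0.3]
opening: 0.004
seated disc [477.88676271 289.21203027]
plain disc [ 99.29852744 230.58202494]
```

View pics/end.png

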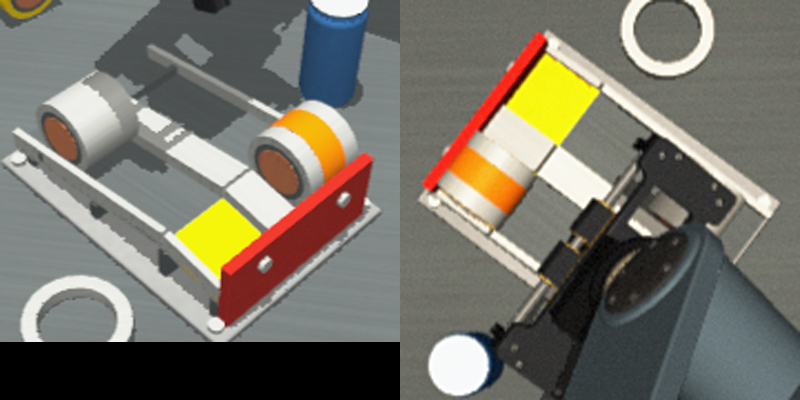

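View (picture 12): the orange canister is square against the stop, and the plain canister, ring and can are where they started. The tool is clear at z = 0.16 m.

```bash
python3 -c "
from rig import bot
print(bot.hand_in(), bot.read_state()['force'])"
```

```text
the job is handed in; nothing more can be done
the job is handed in; nothing more can be done
```

I pushed the orange-banded canister up the gutter's +y lane with the closed fingertips. It went over the crest, rolled to the red stop, and I handed the job in at about 9.6 s on the robot's clock.

- **First push:** with the fingers vertical, the canister nearly jammed. The force was about 15 N sideways and 14 N upward on the tool. I backed off, and the canister rolled back to the sill. I then tilted the tip 22° forward to touch below the axle.
- **Second push:** the canister rolled freely at 2–3 N. I read contact at canister x ≈ −15 mm and x ≈ +31 mm, inside both required windows.
- **Last checks:** the final pictures show the canister square against the stop, and the plain canister, ring and blue can look unmoved. The tool was clear, at z = 0.16 m.
- **Disagreement:** raised points, such as the canister end discs and the stop edge, appeared about 2–4 pixels off my fitted pose in the scene camera. The offset was much the same at the start and end, so I took it as calibration or pixel-reading error. I did not measure the final seat position to the millimetre.

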